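# Open the thumb-latched gate of the product locker

## Robot

A 7-joint arm with a two-finger parallel gripper is mounted at the origin on a cart in front of the work surface, level with it; the furniture and walls round the work are solid. World frame = base frame: x ahead of the robot, y to its left, z up, the work surface at z = 0. Lengths are in m, angles in rad, forces in N, time in s.
With the tool pointing down it reaches from about 0.425 to 0.825 m from the base axis. Payload 3.6 kg.
Tool frame: the origin (TCP) lies midway between the tips of the shut fingers; the grasp point (between the pads) lies 19 mm behind it; z points along the fingers, y is the line along which they close (so a half turn about z gives the same grasp; the last joint's range is limited). The gripper opens to 93 mm and grips with 3 to 60 N. Pads are 15 mm wide; open, the fingers measure 128 mm over their backs; the gripper's body (75 mm by 188 mm) begins 65 mm behind the grasp point.
Start: joints at [-1.312, 0.615, -0.013, 1.423, 0.008, 1.103, -0.04], TCP at [0.183, 0.624, 0.219] pointing down, gripper open.
Joint ranges: [-3.12, 3.12], [-0.3, 2.06], [-1.34, 1.32], [0.26, 2.42], [-1.36, 4.5], [0.01, 1.98], [-2.84, 2.84]. Speed limits (rad/s): [2.79, 2.79, 3.14, 3.14, 3.14, 3.14, 3.14].

## Interface

Orientations are given as a unit quaternion [x, y, z, w].
In Python, from cell import bot gives the robot as it stands.
- The arm moves only by the tool send_rows, never from a script. Its argument "increments" is a list of rows, each a list of 6 numbers: the shift along the tool's x, y, z as a fraction of full scale, then the turn, a rotation vector about the tool's x, y, z as a fraction of full scale. A call has exactly 8 rows; each row shifts and turns the commanded pose from where the row before left it, along the tool's axes as they then stand; what a row does not reach is not made up. Full scale, the value 1, is 0.03 m for a shift and 0.12 rad for a turn. A row lasts 1/12 s, in which the tool goes at most 41.7 mm and 7.16 degrees, less where a joint would pass 70% of its speed; a pose out of reach is approached as far as the arm can. A call with a number of a shift or a turn outside -1 to 1 is refused whole. A call with a gripper value outside its range is refused whole. "fingers" is the opening, from -1 (shut) to 1 (fully open), set as the call begins (left out, the last holds). The fingers move at their own pace and stop on an object; "grip_force" is the grip in N (left out, the last holds). Time passes only in rows, so rows that do not move let the fingers close, or fill a call up. It gives the time, the measured TCP pose, the force, the opening and the grip force at its end, in the units of the state.
- bot.state(): the state, without advancing time (a new reading comes with each control period).
- bot.camera(name): name is "side" or "top" or "wrist"; returns a dict with "img" (400x640x3 uint8, red, green, blue), "fx", "fy", "cx", "cy" (pixels), "position" and "orientation" of the camera in the world. Camera axes: x right, y down, z forward; pixel columns grow to the right and rows downward; lengths in m; the calibration is good to about 2 mm. A picture is of the moment at which its call begins. There is no depth.
- bot.finish_job(): hands the job in; it is judged then, once.
The state is a dict: "time": time; "joint_pos": joint angles; "joint_vel": joint speeds; "joint_torque": joint torques, N m; "tool_pos": TCP position; "tool_rot": TCP orientation; "wrist_force": force on the tool from outside, world axes, zero at the start; "ft_torque": the same for the moment, N m; "opening": finger opening in m; "finger_force": force on a finger pad.
Only numpy, scipy, OpenCV 4.12 (cv2) and the standard library are available. Lean on these libraries where they do the work, as an engineer would, in place of code of your own. Each camera call takes 0.05 s, during which the arm holds its last target. There are 200 camera calls.

## Task

Open up the small steel product locker: press its thumb lever gently right down to its stop, so that the latch bar is lifted out of its catch, keep it down while you draw the gate clear of the catch, then swing the gate right round to its stop and leave it there with the bar dropped back down. Do not force the lever, wrench the bar against the catch or fling the gate, and leave the other things on the desk as they are.

Things in the scene. Friction and masses are not known exactly. Their poses are not given: they have to be found in the camera images.
- locker: steel locker for hair products, 220 wide (y) x 160 deep x 172 high; origin under its centre on the desk, -x its front, +y its left. Gate of dark rods in front, face 80 ahead of the origin; the latch is on its outside. Latch plate, bar and lever are screwed on through slots: together they sit up to 5.5 mm higher or lower than told, differently each time, so the lever's stop must be felt.
- thumb_pad (a point): mean place of the middle of the thumb pad's top, lever at rest (turns with the gate, not with the lever; height true to 5.5 mm only). Steel tongue 30 wide, 28 long, ending 67 before the gate face, its front lip raised 4. Pressed straight down, it turns about 14 mm down to a rigid stop; 1 to 4 N lift the bar. Meet the stop slowly: over 24 N damages it, 8 to 12 N hold it there.
- gate_hinge (a point): top of the gate on its hinge axis, at the front right (-y) of the locker, 157 above the desk; the gate turns about the vertical through this point.
- gate_edge (a point): top of the gate's free upright, 180 from the hinge axis, half-way through its 12 mm thick frame (9 behind the axis when shut); 157 above the desk. The top rail is 14 high. The pull handle is a steel bow below the lever, 30 in front of the gate, 48 to 98 above the desk.
- gate (a joint): 0 shut, grows as the free edge swings out towards the robot; stop at 1.65 rad. It stays where it is left (about 1 N at the edge moves it).
- latch_bar (a joint): 0 lying in the catch or hanging; about 0.11 rad with the lever fully down. The bar, pivoted at its hinge end, reaches past the gate's free edge into a hook-shaped catch on the left post; it falls back by its weight. Its end is past the catch's lip once the gate is open by 0.12 rad. Over 15 N between bar and catch damages them.
- comb: blue comb lying in front, 54 x 241 x 8; a bystander
- guard: black clipper guard lying in front, 35 x 46 x 14; a bystander
- clip: steel hair clip lying in front, 12 x 92 x 11; a bystander
- aerosol: spray can with a green cap, 52 x 52 x 168, standing left of the locker; origin under its base; a bystander
- pot: flat white pot, 90 x 90 x 32, right of the locker; origin under its base; a bystander

How it is judged:
On the way, in this order (a step that is already met when the one before it is completed fails the run):
1. the lever is pressed to its stop, the bar lifted out of the catch, while the gate is still shut (value of joint latch_bar above 0.103 rad and value of joint gate below 0.04 rad), for 0.1 s.
2. the gate is drawn past the catch with the bar still held up (value of joint gate above 0.07 rad and value of joint latch_bar above 0.05 rad).
At the end, for the whole second after the job is handed in: the gate stands still at its stop (opened by more than 1.5 rad of 1.65) and the latch bar hangs down again (within 0.02 rad) (value of joint gate above 1.5 rad and value of joint latch_bar below 0.02 rad and velocity of joint gate below 0.05 rad/s); the robot touches nothing.
It fails at once if the thumb lever is pressed with over 24 N (contact force between the fingers and thumb_lever_c4 above 24 N or contact force between the fingers and thumb_lever_c5 above 24 N or contact force between the fingers and thumb_lever_c3 above 24 N).
It fails at once if the bar is wrenched against the catch with over 15 N (contact force between any of latch_bar_c0, latch_bar_c1 and catch_c2 above 15 N or contact force between any of latch_bar_c0, latch_bar_c1 and catch_c3 above 15 N).
It fails at once if the gate is flung (over 3 rad/s) (velocity of joint gate above 3 rad/s).
It fails at once if a bystander is moved by over 20 mm (distance of any of comb, guard, clip, aerosol, pot from where it was at the start of the episode above 0.02 m).
It fails at once if the can is tipped (angle between aerosol's own z axis and vertical above 0.3 rad).
It also fails if it takes over 54 s, if anything falls off the work surface, if the arm or the gripper's body presses on something with over 40 N, if the wrist force passes 120 N, or if a joint passes its speed limit or range.

## Working session

There is one attempt and no reset: what is moved stays moved. The work goes in short steps, Python scripts to look and compute and a tool call to move; the robot and the scene stay as the last step left them, time stands still between calls to the robot, and variables do not carry over. Pictures are saved under pics/ and viewed, at most 10 in all, crops included, and the job is handed in when it is done.

Besides the shell and the picture viewer there is one more tool, called after ">>>" as name([rows], argument=value, ...), one row to a line, values as JSON. send_rows: Moves the arm, as the interface text tells. Its arguments: {"type":"object","properties":{"increments":{"type":"array"},"fingers":{"type":"number"},"grip_force":{"type":"number"}},"required":["increments"]}

```bash
ls; mkdir -p pics
python3 - <<'E'
from cell import bot
import cv2
s=bot.state();print({k:s[k] for k in('time','tool_pos','tool_rot','opening','wrist_force')})
for n in('side','top'):
    c=bot.camera(n);cv2.imwrite(f'pics/{n}0.png',c['img'][:,:,::-1]);print(n,c['fx'],c['cx'],c['cy'],c['position'],c['orientation'])
E
```

```text
pics
{'time': 0.0, 'tool_pos': array([0.18239732, 0.62305195, 0.21748956]), 'tool_rot': array([ 1.41885155e-01,  9.89882304e-01, -1.26661342e-03, -1.48719130e-04]), 'opening': 0.09313804686677006, 'wrist_force': array([ 0.20216943, -0.04599325, -0.31809095])}
side 386.2857149301276 323.0725164076746 200.32824306224398 [ 0.48810964 -0.41382358  0.72340188] [ 0.91603182 -0.0965213   0.04509217 -0.3866989 ]
top 456.32287172006295 315.70812006016865 202.13182906250017 [0.46309672 0.21605316 1.07575121] [-0.70522047  0.70562667 -0.04256933  0.05424885]
```

View pics/side0.png

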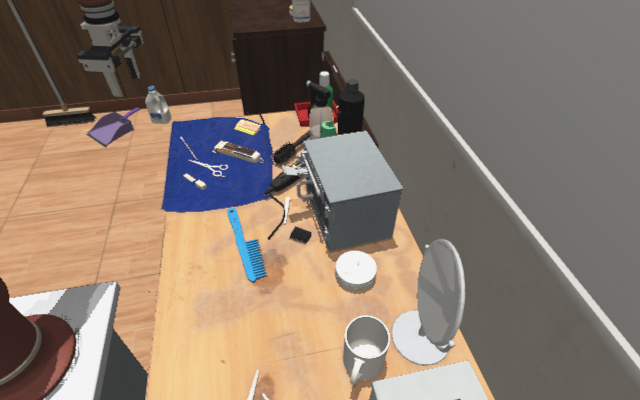

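View pics/top0.png

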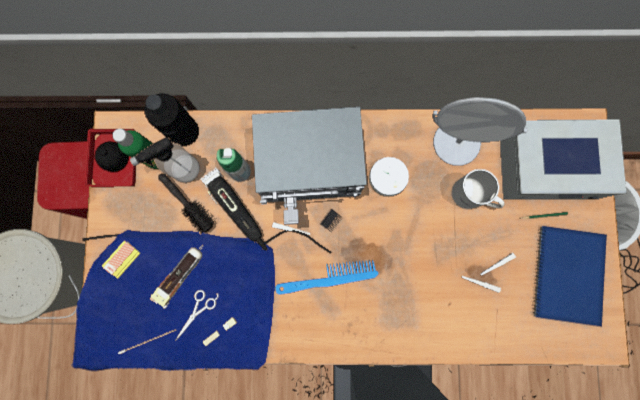

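The side view shows the locker at (305–400, 135–250) with its lever on its left face near (297,172). In the top view the locker roof spans (253–367, 108–195) and the lever is near (291,210). Next I project known points and zoom in.

```bash
cat > h.py <<'E'
import numpy as np,cv2
from scipy.spatial.transform import Rotation as R
from cell import bot
def proj(c,p):
    q=R.from_quat(c['orientation']).inv().apply(np.atleast_2d(p)-c['position'])
    return np.c_[q[:,0]/q[:,2]*c['fx']+c['cx'],q[:,1]/q[:,2]*c['fy']+c['cy']]
def ray(c,u,z):
    d=R.from_quat(c['orientation']).apply([(u[0]-c['cx'])/c['fx'],(u[1]-c['cy'])/c['fy'],1.])
    return c['position']+d*(z-c['position'][2])/d[2]
E
python3 - <<'E'
from h import *
s=bot.camera('side');t=bot.camera('top')
for c in(s,t): print(proj(c,[[0,0,0],bot.state()['tool_pos'],[.6,.2,0]]).round())
for u in((253,115),(360,108),(367,185),(256,195)): print(ray(t,u,.172).round(3))
for u in((305,137),(366,134),(400,183),(330,250-55)): print('side',ray(s,u,.172).round(3))
a=cv2.resize(t['img'][170:260,235:385],None,fx=5.3,fy=5.3,interpolation=cv2.INTER_CUBIC)
b=cv2.resize(s['img'][120:270,260:420],None,fx=4,fy=4,interpolation=cv2.INTER_CUBIC)
cv2.imwrite('pics/t1.png',a[:,:,::-1]);cv2.imwrite('pics/s1.png',b[:,:,::-1])
E
```

```text
[[ 16. 365.]
 [127.  87.]
 [312. 234.]]
[[422. 479.]
 [ 96. 423.]
 [330. 207.]]
[0.769 0.36  0.172]
[0.783 0.14  0.172]
[0.622 0.128 0.172]
[0.602 0.351 0.172]
side [0.616 0.368 0.172]
side [0.767 0.35  0.172]
side [0.786 0.158 0.172]
side [0.63  0.152 0.172]
```

View pics/t1.png

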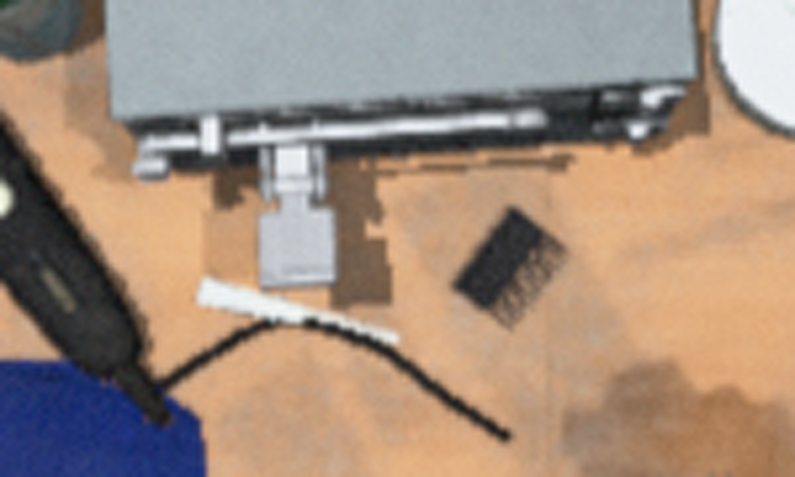

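View pics/s1.png

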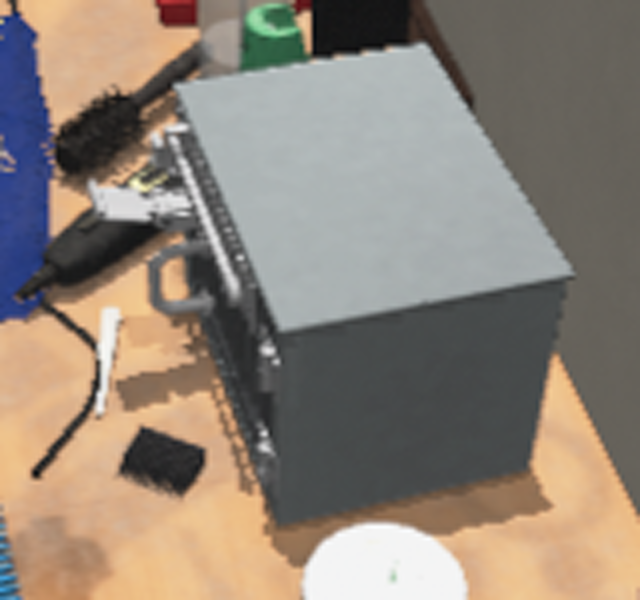

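The zoomed top view shows the pad corners at about (258,207), (333,207), (335,285) and (262,288), and the roof front edge from (113,120) to (695,78). The zoomed side view shows roof corners (178,85), (425,45), (572,275) and (282,333), with the pad centre near (123,203).

Run:
```python
from h import *
s=bot.camera('side');t=bot.camera('top')
T=lambda u:(u[0]/5.3+235,u[1]/5.3+170)
S=lambda u:(u[0]/4+260,u[1]/4+120)
L=[ray(s,S(u),.172)[:2] for u in((178,85),(425,45),(572,275),(282,333))]
L2=[ray(t,u,.172)[:2] for u in((253,115),(360,108),T((695,78)),T((113,120)))]
for l in(L,L2):
    l=np.array(l);print(l.round(4).tolist(),l.mean(0))
for z in(.10,.12,.13,.14): print(z,ray(t,T((297,247)),z)[:2].round(4),ray(s,S((123,203)),z)[:2].round(4), 'lip',ray(t,T((298,287)),z)[:2].round(4),ray(s,S((96,198)),z)[:2].round(4))
pass
```

```text
[[0.612, 0.3503], [0.7716, 0.3613], [0.7858, 0.1398], [0.6255, 0.1285]] [0.6987261  0.24497695]
[[0.769, 0.3603], [0.7828, 0.1401], [0.6228, 0.1299], [0.6072, 0.3504]] [0.6954629 0.245178 ]
0.1 [0.5663 0.2853] [0.5719 0.3329] lip [0.55   0.2848] [0.556  0.3412]
0.12 [0.5642 0.2839] [0.5692 0.3089] lip [0.5483 0.2834] [0.5538 0.3169]
0.13 [0.5632 0.2832] [0.5679 0.2969] lip [0.5474 0.2827] [0.5527 0.3048]
0.14 [0.5621 0.2825] [0.5665 0.285 ] lip [0.5465 0.282 ] [0.5516 0.2927]
```

>>> send_rows([
  [-0.5,-0.24,0,0,0,0],
  [-0.96,-0.46,0,0,0,0],
  [-0.96,-0.46,0,0,0,0],
  [-0.96,-0.46,0,0,0,0],
  [-0.96,-0.46,0,0,0,0],
  [-0.96,-0.46,0,0,0,0],
  [-0.96,-0.46,0,0,0,0],
  [-0.96,-0.46,0,0,0,0],
], fingers=-1, grip_force=20)

```text
time: 0.97
tool_pos: [0.3633, 0.4607, 0.2189]
tool_rot: [0.143, 0.99, -0.0, 0.0]
wrist_force: [-0.3, 0.0, -0.2]
opening: 0.0444
finger_force: 0.0
```

>>> send_rows([
  [-0.96,-0.46,0,0,0,0],
  [-0.96,-0.46,0,0,0,0],
  [-0.96,-0.46,0,0,0,0],
  [-0.96,-0.46,0,0,0,0],
  [-0.96,-0.46,0,0,0,0],
  [-0.96,-0.46,0,0,0,0],
  [-0.7,-0.34,0,0,0,0],
  [-0.3,-0.14,0,0,0,0],
])

```text
time: 1.63
tool_pos: [0.5325, 0.3068, 0.2187]
tool_rot: [0.146, 0.989, -0.002, 0.001]
wrist_force: [0.1, 0.1, -0.6]
opening: 0.0002
finger_force: 0.0
```

>>> send_rows([
  [0,0,0,0,0,-0.36],
  [0,0,0,0,0,-0.36],
  [0,0,0,0,0,-0.36],
  [0,0,0,0,0,-0.36],
  [0,0,0,0,0,-0.36],
  [0,0,0,0,0,-0.36],
  [0,0,0,0,0,-0.36],
  [0,0,0,0,0,-0.36],
])

```text
time: 2.3
tool_pos: [0.5278, 0.3133, 0.2187]
tool_rot: [-0.032, 0.999, 0.0, -0.0]
wrist_force: [-0.5, 0.2, 0.2]
opening: 0.0001
finger_force: 0.0
```

>>> send_rows([
  [-0.3,-0.32,0,0,0,0],
  [-0.4,-0.42,0,0,0,0],
  [-0.35,-0.37,0.3,0,0,0],
  [0,0,0.5,0,0,0],
  [0,0,0.5,0,0,0],
  [0,0,0.3,0,0,0],
  [0,0,0,0,0,0],
  [0,0,0,0,0,0],
])

```text
time: 2.97
tool_pos: [0.5621, 0.2813, 0.17]
tool_rot: [-0.03, 1.0, -0.0, -0.001]
wrist_force: [-0.1, 0.1, 0.5]
opening: 0.0008
finger_force: 0.0
```

Run:
```python
from h import *
s=bot.camera('side');t=bot.camera('top');w=bot.camera('wrist')
a=cv2.resize(t['img'][160:240,250:350],(500,400),interpolation=cv2.INTER_CUBIC)
b=cv2.resize(s['img'][140:190,265:335],(560,400),interpolation=cv2.INTER_CUBIC)
cv2.imwrite('pics/s2.png',b[:,:,::-1]);cv2.imwrite('pics/w2.png',w['img'][:,:,::-1])
p=bot.state()['tool_pos'];print(p,proj(s,p),proj(w,[p,[.5613,.282,.142]]))
```

```text
[0.56269991 0.28210661 0.17159143] [[288.59626378 161.1062583 ]] [[317.1107848  240.43511149]
 [317.27631045 221.71815987]]
```

View pics/s2.png

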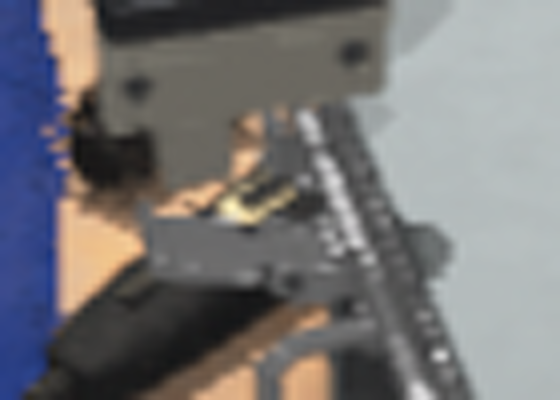

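View pics/w2.png

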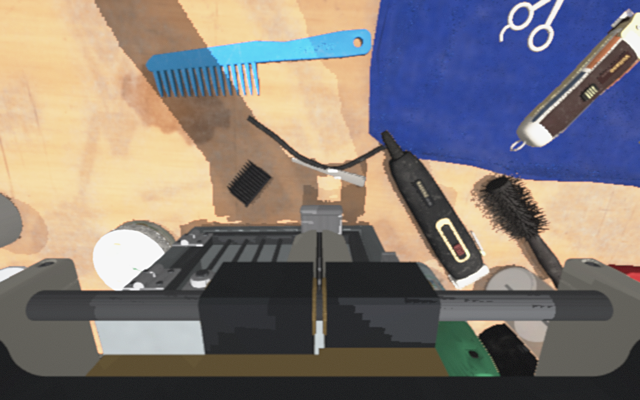

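The wrist view shows the shut fingers centred over the lever (both at column ~320). In the side crop the fingertips, ending near (195,185), stand over the pad, whose lip is at (150,240). I start pressing slowly.

>>> send_rows([
  [0,0,0.1,0,0,0],
  [0,0,0.1,0,0,0],
  [0,0,0.1,0,0,0],
  [0,0,0.1,0,0,0],
  [0,0,0.1,0,0,0],
  [0,0,0.1,0,0,0],
  [0,0,0.05,0,0,0],
  [0,0,0.05,0,0,0],
])

```text
time: 3.78
tool_pos: [0.562, 0.2817, 0.1493]
tool_rot: [-0.03, 1.0, -0.0, -0.0]
wrist_force: [1.2, 0.1, 0.2]
opening: 0.0005
finger_force: 0.0
```

>>> send_rows([
  [0,0,0.06,0,0,0],
  [0,0,0.06,0,0,0],
  [0,0,0.06,0,0,0],
  [0,0,0.06,0,0,0],
  [0,0,0.06,0,0,0],
  [0,0,0.05,0,0,0],
  [0,0,0.03,0,0,0],
  [0,0,0,0,0,0],
])

```text
time: 4.45
tool_pos: [0.5619, 0.2818, 0.138]
tool_rot: [-0.03, 1.0, -0.0, -0.0]
wrist_force: [-1.5, -0.2, 0.1]
opening: 0.0005
finger_force: 0.4
```

>>> send_rows([
  [0,0,0.03,0,0,0],
  [0,0,0.03,0,0,0],
  [0,0,0.03,0,0,0],
  [0,0,0.03,0,0,0],
  [0,0,0.03,0,0,0],
  [0,0,0.02,0,0,0],
  [0,0,0,0,0,0],
  [0,0,0,0,0,0],
])

```text
time: 5.12
tool_pos: [0.562, 0.2818, 0.1331]
tool_rot: [-0.03, 1.0, 0.0, -0.0]
wrist_force: [-0.9, 0.2, 3.2]
opening: 0.0005
finger_force: 1.2
```

>>> send_rows([
  [0,0,0.02,0,0,0],
  [0,0,0.02,0,0,0],
  [0,0,0.02,0,0,0],
  [0,0,0.02,0,0,0],
  [0,0,0,0,0,0],
  [0,0,0,0,0,0],
  [0,0,0,0,0,0],
  [0,0,0,0,0,0],
])

```text
time: 5.78
tool_pos: [0.5622, 0.2819, 0.1309]
tool_rot: [-0.03, 1.0, 0.0, 0.0]
wrist_force: [-1.5, -0.3, 4.4]
opening: 0.0007
finger_force: 2.3
```

>>> send_rows([
  [0,0,0.02,0,0,0],
  [0,0,0.02,0,0,0],
  [0,0,0.02,0,0,0],
  [0,0,0.02,0,0,0],
  [0,0,0,0,0,0],
  [0,0,0,0,0,0],
  [0,0,0,0,0,0],
  [0,0,0,0,0,0],
])

```text
time: 6.45
tool_pos: [0.5624, 0.2819, 0.1304]
tool_rot: [-0.03, 1.0, 0.0, 0.001]
wrist_force: [-3.1, -1.6, 12.1]
opening: 0.0001
finger_force: 6.5
```

>>> send_rows([
  [0.03,-0.012,0,0,0,-0.06],
  [0.06,-0.024,0,0,0,-0.12],
  [0.06,-0.024,0,0,0,-0.12],
  [0.06,-0.024,0,0,0,-0.12],
  [0.06,-0.024,0,0,0,-0.12],
  [0.06,-0.024,0,0,0,-0.12],
  [0.06,-0.024,0,0,0,-0.12],
  [0.06,-0.024,0,0,0,-0.12],
])

```text
time: 7.12
tool_pos: [0.5523, 0.2769, 0.1306]
tool_rot: [-0.085, 0.996, 0.002, 0.004]
wrist_force: [0.9, 0.6, 8.9]
opening: 0.0006
finger_force: 3.8
```

>>> send_rows([
  [0.06,-0.024,0.005,0,0,-0.12],
  [0.06,-0.024,0.005,0,0,-0.12],
  [0.06,-0.024,0,0,0,-0.12],
  [0.06,-0.024,0,0,0,-0.12],
  [0.06,-0.024,0,0,0,-0.12],
  [0.06,-0.024,0,0,0,-0.12],
  [0.06,-0.024,0,0,0,-0.12],
  [0.06,-0.024,0,0,0,-0.12],
])

```text
time: 7.78
tool_pos: [0.5392, 0.269, 0.1305]
tool_rot: [-0.142, 0.99, 0.002, 0.004]
wrist_force: [-0.3, 2.6, 9.0]
opening: 0.0005
finger_force: 4.4
```

Run:
```python
from h import *
s=bot.camera('side');t=bot.camera('top')
a=cv2.resize(t['img'][165:235,240:380],(800,400),interpolation=cv2.INTER_CUBIC)
b=cv2.resize(s['img'][130:220,265:345],(356,400),interpolation=cv2.INTER_CUBIC)
cv2.imwrite('pics/c3.png',np.vstack([cv2.resize(a,(700,350)),np.pad(cv2.resize(b,(222,250)),((0,0),(0,478),(0,0)))])[:,:,::-1])
```

```text
(no output)
```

View pics/c3.png

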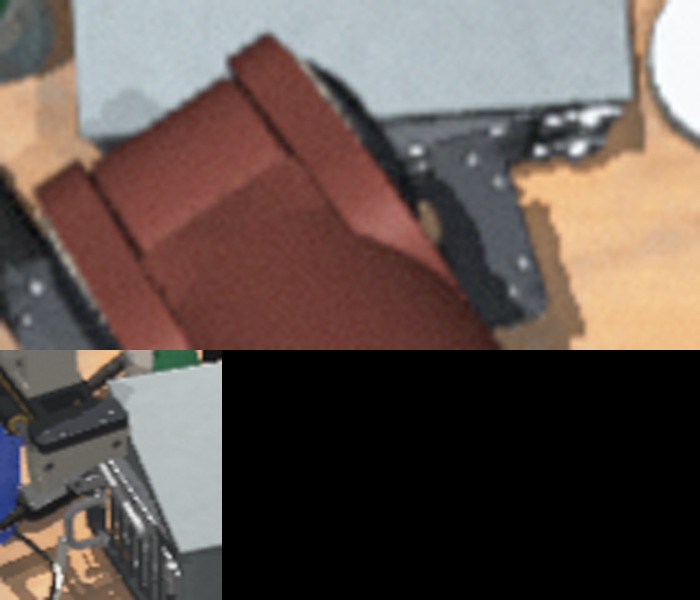

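The gate is visibly ajar under the gripper: the side inset shows the rods away from the roof edge, with a gap near (130,470). The lever is still on its stop at 9 N, so I keep drawing it round.

>>> send_rows([
  [0.09,-0.035,0.003,0,0,-0.17],
  [0.12,-0.046,0,0,0,-0.22],
  [0.12,-0.046,0,0,0,-0.22],
  [0.12,-0.046,0,0,0,-0.22],
  [0.12,-0.046,0,0,0,-0.22],
  [0.12,-0.046,0,0,0,-0.22],
  [0.12,-0.046,0,0,0,-0.22],
  [0.12,-0.046,0,0,0,-0.22],
])

```text
time: 8.55
tool_pos: [0.5162, 0.2502, 0.1304]
tool_rot: [-0.244, 0.97, 0.003, 0.004]
wrist_force: [-2.0, 4.2, 10.5]
opening: 0.0001
finger_force: 5.0
```

```bash
cat >> h.py <<'E'
def arc():
    s=bot.state();h=np.array([.620,.150]);v=s['tool_pos'][:2]-h
    x=R.from_quat(s['tool_rot']).as_matrix()[:2,0]
    print(s['time'],'r',np.hypot(*v),'theta',np.arctan2(v[1],v[0])-np.arctan2(.132,-.058),'yaw',np.arctan2(-x[1],-x[0])-.06,s['wrist_force'].round(1),s['joint_pos'].round(2))
E
python3 -c "
from h import *;arc()"
```

```text
8.55 r 0.14422213248140986 theta 0.3890165300687476 yaw 0.43218843753182284 [-2.   4.2 10.5] [-0.36  0.6  -0.2   1.76  0.16  0.79  1.43]
```

```bash
cat >> h.py <<'E'
def plan(dth,dpsi):
    arc();s=bot.state();v=s['tool_pos'][:2]-[.620,.150]
    t=np.arctan2(v[1],v[0]);x=-R.from_quat(s['tool_rot']).as_matrix()[:2,0];y=np.arctan2(x[1],x[0])
    for i in range(8):
        d=.144*dth*np.array([-np.sin(t+dth/2),np.cos(t+dth/2)])
        ex=np.array([np.cos(y),np.sin(y)]);ey=np.array([-ex[1],ex[0]])
        print((np.array([-d@ex,d@ey])/.03).round(3),round(-dpsi/.12,3));t+=dth;y+=dpsi
E
python3 -c "
from h import *;plan(.04,.02)"
```

```text
8.55 r 0.14422213248140986 theta 0.3890165300687476 yaw 0.43218843753182284 [-2.   4.2 10.5] [-0.36  0.6  -0.2   1.76  0.16  0.79  1.43]
[ 0.182 -0.062] -0.167
[ 0.18  -0.066] -0.167
[ 0.179 -0.07 ] -0.167
[ 0.178 -0.073] -0.167
[ 0.176 -0.077] -0.167
[ 0.174 -0.08 ] -0.167
[ 0.173 -0.084] -0.167
[ 0.171 -0.087] -0.167
```

>>> send_rows([
  [0.18,-0.062,0,0,0,-0.167],
  [0.18,-0.066,0,0,0,-0.167],
  [0.18,-0.07,0,0,0,-0.167],
  [0.18,-0.073,0,0,0,-0.167],
  [0.176,-0.077,0,0,0,-0.167],
  [0.174,-0.08,0,0,0,-0.167],
  [0.173,-0.084,0,0,0,-0.167],
  [0.17,-0.087,0,0,0,-0.167],
])

```text
time: 9.22
tool_pos: [0.4881, 0.2132, 0.1302]
tool_rot: [-0.321, 0.947, 0.003, 0.003]
wrist_force: [-6.3, 4.7, 13.3]
opening: 0.0003
finger_force: 6.5
```

```bash
python3 -c "
from h import *;plan(.04,.02)"
```

```text
9.2167 r 0.14630163867583412 theta 0.709954124080139 yaw 0.5937330040974604 [-6.3  4.7 13.3] [-0.28  0.55 -0.26  1.87  0.19  0.74  1.58]
[ 0.169 -0.09 ] -0.167
[ 0.168 -0.094] -0.167
[ 0.166 -0.097] -0.167
[ 0.164 -0.1  ] -0.167
[ 0.162 -0.104] -0.167
[ 0.16  -0.107] -0.167
[ 0.157 -0.11 ] -0.167
[ 0.155 -0.113] -0.167
```

>>> send_rows([
  [0.17,-0.08,-0.02,0,0,-0.167],
  [0.17,-0.085,-0.01,0,0,-0.167],
  [0.167,-0.088,0,0,0,-0.167],
  [0.165,-0.092,0,0,0,-0.167],
  [0.163,-0.1,0,0,0,-0.167],
  [0.16,-0.105,0,0,0,-0.167],
  [0.158,-0.11,0,0,0,-0.167],
  [0.155,-0.113,0,0,0,-0.167],
])

```text
time: 9.88
tool_pos: [0.4722, 0.168, 0.1301]
tool_rot: [-0.396, 0.918, 0.002, -0.0]
wrist_force: [-6.6, 2.9, 12.8]
opening: 0.0005
finger_force: 6.6
```

```bash
python3 -c "
from h import *;plan(.04,.02)"
```

```text
9.8833 r 0.14883694565308803 theta 1.035889991885684 yaw 0.7534649620671636 [-6.6  2.9 12.8] [-0.17  0.52 -0.31  1.95  0.23  0.71  1.77]
[ 0.152 -0.117] -0.167
[ 0.15 -0.12] -0.167
[ 0.147 -0.123] -0.167
[ 0.145 -0.126] -0.167
[ 0.142 -0.129] -0.167
[ 0.14  -0.132] -0.167
[ 0.137 -0.135] -0.167
[ 0.134 -0.137] -0.167
```

>>> send_rows([
  [0.17,-0.1,-0.02,0,0,-0.167],
  [0.165,-0.105,-0.01,0,0,-0.167],
  [0.155,-0.11,0,0,0,-0.167],
  [0.15,-0.115,0,0,0,-0.167],
  [0.147,-0.122,0,0,0,-0.167],
  [0.143,-0.127,0,0,0,-0.167],
  [0.14,-0.132,0,0,0,-0.167],
  [0.135,-0.135,0,0,0,-0.167],
])

```text
time: 10.55
tool_pos: [0.4715, 0.12, 0.1302]
tool_rot: [-0.467, 0.884, 0.001, -0.001]
wrist_force: [-4.6, 0.9, 9.4]
opening: 0.0004
finger_force: 4.4
```

```bash
python3 -c "
from h import *;plan(.02,.01)
c=bot.camera('side');t=bot.camera('top')
a=cv2.resize(t['img'][150:290,230:400],(567,467),interpolation=cv2.INTER_CUBIC)
b=cv2.resize(c['img'][130:250,260:360],(233,280),interpolation=cv2.INTER_CUBIC)
cv2.imwrite('pics/c4.png',np.hstack([a,np.pad(b,((0,187),(0,0),(0,0)))])[:,:,::-1])"
```

```text
10.55 r 0.1514528832567483 theta -4.927162110267826 yaw 0.9121114131359316 [-4.6  0.9  9.4] [-0.05  0.51 -0.35  1.98  0.26  0.7   1.98]
[ 0.066 -0.069] -0.083
[ 0.066 -0.07 ] -0.083
[ 0.065 -0.071] -0.083
[ 0.064 -0.071] -0.083
[ 0.064 -0.072] -0.083
[ 0.063 -0.073] -0.083
[ 0.062 -0.073] -0.083
[ 0.061 -0.074] -0.083
```

View pics/c4.png

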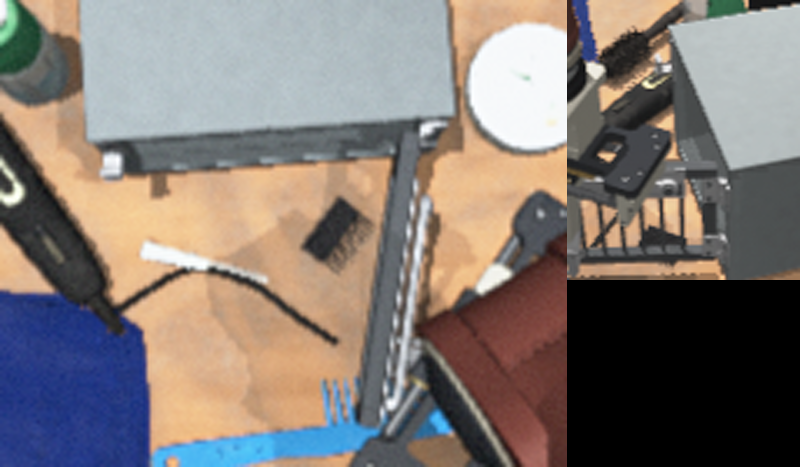

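The gate now stands nearly pointing at the robot, from hinge (410,135) to free edge (368,420), about 1.36 rad open. The bystanders look undisturbed. About 0.29 rad is left.

>>> send_rows([
  [0.102,-0.098,0,0,0,-0.12],
  [0.1,-0.1,0,0,0,-0.12],
  [0.1,-0.1,0,0,0,-0.12],
  [0.098,-0.103,0,0,0,-0.12],
  [0.096,-0.105,0,0,0,-0.12],
  [0.094,-0.107,0,0,0,-0.12],
  [0.06,-0.07,0,0,0,-0.08],
  [0.06,-0.075,0,0,0,-0.08],
])

```text
time: 11.32
tool_pos: [0.4797, 0.089, 0.1301]
tool_rot: [-0.512, 0.859, 0.0, -0.001]
wrist_force: [-4.7, -0.5, 9.6]
opening: 0.0005
finger_force: 4.7
```

```bash
python3 -c "
from h import *;plan(.01,.0)"
```

```text
11.3167 r 0.15293995607390473 theta -4.716415309901907 yaw 1.0161535876294199 [-4.7 -0.5  9.6] [ 0.04  0.51 -0.39  1.98  0.29  0.7   2.12]
[ 0.029 -0.038] -0.0
[ 0.029 -0.038] -0.0
[ 0.029 -0.038] -0.0
[ 0.028 -0.039] -0.0
[ 0.028 -0.039] -0.0
[ 0.028 -0.039] -0.0
[ 0.027 -0.04 ] -0.0
[ 0.027 -0.04 ] -0.0
```

>>> send_rows([
  [0.029,-0.038,0,0,0,0],
  [0.029,-0.038,0,0,0,0],
  [0.029,-0.038,0,0,0,0],
  [0.028,-0.039,0,0,0,0],
  [0.028,-0.039,0,0,0,0],
  [0.028,-0.039,0,0,0,0],
  [0.027,-0.04,0,0,0,0],
  [0.027,-0.04,0,0,0,0],
])

```text
time: 11.98
tool_pos: [0.4842, 0.0782, 0.13]
tool_rot: [-0.512, 0.859, 0.0, -0.002]
wrist_force: [-4.9, -1.2, 10.3]
opening: 0.0008
finger_force: 5.1
```

>>> send_rows([
  [0.026,-0.041,0,0,0,0],
  [0.026,-0.041,0,0,0,0],
  [0.026,-0.041,0,0,0,0],
  [0.026,-0.041,0,0,0,0],
  [0,0,0,0,0,0],
  [0,0,0,0,0,0],
  [0,0,0,0,0,0],
  [0,0,0,0,0,0],
])

```text
time: 12.65
tool_pos: [0.4872, 0.0738, 0.1299]
tool_rot: [-0.512, 0.859, 0.0, -0.002]
wrist_force: [-4.5, -0.4, 8.6]
opening: 0.0005
finger_force: 4.2
```

>>> send_rows([
  [0,0,-0.06,0,0,0],
  [0,0,-0.08,0,0,0],
  [0,0,-0.08,0,0,0],
  [0,0,-0.1,0,0,0],
  [0,0,-0.15,0,0,0],
  [0,0,-0.2,0,0,0],
  [0,0,-0.4,0,0,0],
  [0,0,-0.6,0,0,0],
])

```text
time: 13.32
tool_pos: [0.4882, 0.0733, 0.1796]
tool_rot: [-0.512, 0.859, 0.0, -0.001]
wrist_force: [0.0, 0.0, 0.5]
opening: 0.0007
finger_force: 0.0
```

>>> send_rows([
  [0,0,-0.8,0,0,0],
  [0,0,-0.8,0,0,0],
  [0,0,-0.5,0,0,0],
  [-0.1,-0.7,0,0,0,0],
  [-0.1,-0.9,0,0,0,0],
  [-0.1,-0.9,0,0,0,0],
  [-0.1,-0.9,0,0,0,0],
  [-0.1,-0.7,0,0,0,0],
])

```text
time: 13.98
tool_pos: [0.6062, 0.0265, 0.2432]
tool_rot: [-0.511, 0.859, -0.001, 0.0]
wrist_force: [0.5, 0.0, -0.5]
opening: 0.0005
finger_force: 0.0
```

```bash
python3 -c "
from h import *;print(bot.state()['tool_pos'])
c=bot.camera('side');t=bot.camera('top')
a=cv2.resize(t['img'][150:290,230:400],(567,467),interpolation=cv2.INTER_CUBIC)
b=cv2.resize(c['img'][130:250,260:360],(233,280),interpolation=cv2.INTER_CUBIC)
cv2.imwrite('pics/c5.png',np.hstack([a,np.pad(b,((0,187),(0,0),(0,0)))])[:,:,::-1])"
```

```text
[0.60615437 0.02653763 0.24323982]
```

View pics/c5.png

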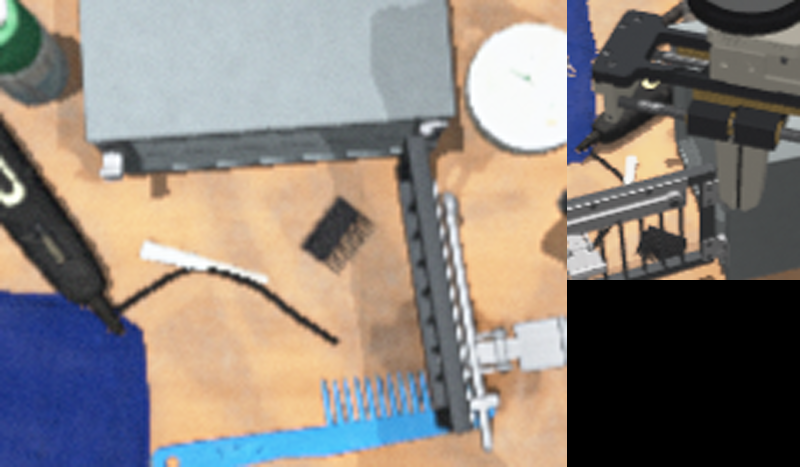

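The gate is now at about its stop (hinge (410,140), free edge (455,425)), with the lever released and the comb, guard and clip unmoved. A quick angle check, then I hand in.

```bash
python3 -c "
from h import *
t=bot.camera('top');T=lambda u:(u[0]/3.335+230,u[1]/3.335+150)
a=ray(t,T((410,145)),.157);b=ray(t,T((452,425)),.157);d=(b-a)[:2];th=np.arctan2(d[1],d[0])%6.283-1.571-.065
print(a,b,th)
if 1.55<th<1.75: print(bot.finish_job())"
```

```text
[0.60745213 0.155527   0.157     ] [0.43881936 0.13235499 0.157     ] 1.6419632048237374
the job is handed in; nothing more can be done
None
```

I handed the job in with the locker open: the gate measured about 1.64 rad in the last image (stop at 1.65), the lever was released, and the gripper was clear. The last image showed the comb, guard and clip in place. I did not measure the bar's final hang directly, and no verdict came back when I handed in.

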